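# Build the slipping clutch of a hoist gearbox

### The job

Build up the clutch on the hoist gearbox: thread the yellow-tabbed friction disc onto the splined hub first, with its tab towards the yellow lug as nearly as the splines allow, then the blue-tabbed separator plate on top of it with its tab the opposite way, towards the blue lug. Work each plate gently, feeling for the splines and never forcing it, until it lies flat and fully home, then let go; leave the jar, the sauce bottle and the roll of tape where they stand.

Things in the scene. Friction and masses are not known exactly. Their poses are not given: they have to be found in the camera images.
- gearbox: Grey gearbox fixed to the bench, 150 (x) x 140 (y) mm, 40 mm high. Origin on the bench, in the middle of that box, on the vertical axis of its hub. A green motor barrel, 56 mm thick and lower than the hub, sticks out along its +x from 75 to 155 mm. Four-splined steel hub in the middle: see the points. Its +y side has the yellow lug, its -y side the blue one.
- seat (a point): Centre of the flat top of the dark round collar (44 mm in diameter) around the foot of the hub, on the hub's axis, 75 mm above the bench: the underside of the friction disc must end here, that of the separator 8 mm higher.
- spline_top (a point): On the hub's axis at the flat tops of the splines, 100 mm above the bench. Below: round core 22 mm in diameter with 4 straight splines at 90 degrees, 8 mm wide, reaching 15.5 mm from the axis, down to the collar. They are locked, but stand up to 0.5 rad either way off the gearbox's x and y axes; no measured pose tells this angle. Pressing a plate with over 30 N spoils them.
- nose_tip (a point): Top of the brass nose above the splines, on the hub's axis, 115 mm above the bench: 12 mm wide, tapering out to 22 mm at 106 mm, then plain down to the splines. It centres a plate, which then rests on the spline tops (underside at 100 mm); lightly try other angles until it drops in. Both plates go on at the same spline angle, with 1.5 mm of side play and 0.09 rad of turning play each way.
- yellow_lug (a point): Top of the yellow lug (30 x 16 mm) on the gearbox, 60 mm from the hub's axis along the gearbox's +y, 56 mm above the bench.
- blue_lug (a point): Top of the blue lug, likewise along the gearbox's -y.
- disc: Friction disc: eight-sided copper-coloured ring with brown patches, 8 mm thick, 52 mm across flats (each 21 mm long), with a tab 14 mm wide along its own +x, out to 46 mm from the centre, its end yellow. Origin: centre of the underside, z up. Lies flat on a fixed black round cap 46 mm wide, 22 mm high. The flats at its +y and -y are free to grip. 50 to 95 g.
- disc_tab (a point): Middle of the disc's tab, 42 mm from the centre, at half thickness. Seen from the tab, the bore (34 mm wide) has 4 inward teeth at 45, 135, 225 and 315 degrees, 9 mm wide, reaching in to 12.5 mm from the centre; so on the hub the tab stands in line with a spline.
- separator: Separator plate: eight-sided bare steel ring, 6 mm thick, wider than the disc: 64 mm across flats (each 26 mm long); bore, teeth and tab (14 mm wide, along its own +x, out to 46 mm, blue end) as on the disc. Origin: centre of the underside, z up. Lies flat on another fixed black cap, 46 mm wide, 22 mm high. The flats at its +y and -y are free to grip. 70 to 130 g.
- separator_tab (a point): Middle of the separator's tab, 42 mm from the plate's centre, at half thickness. Teeth as on the disc.
- jar: Bystander: black jar, 60 mm in diameter, 100 mm high, loose. Origin: centre of its underside.
- sauce: Bystander: amber bottle with a red cap, 48 mm in diameter, 150 mm high, loose. Origin: centre of its underside.
- tape: Bystander: blue roll of tape lying flat, 90 mm in diameter, 48 mm high, loose. Origin: centre of its underside.
Not all that is in view belongs to the job. There is more than one size of the separator; the one meant has the size given above. What is shaped like the disc but purple is not meant.

How it is judged:
On the way, in this order (a step that is already met when the one before it is completed fails the run):
1. the friction disc is threaded on the hub, flat on the collar, tab to the yellow lug's side (horizontal distance between disc and seat below 0.003 m and z of disc in the frame of gearbox between 0.073 and 0.077 m and angle between disc's own z axis and vertical below 0.06 rad and y of disc_tab in the frame of gearbox above 0.03 m), for 0.2 s.
2. with the disc still home, the separator is threaded on flat on the disc, tab to the blue lug's side (all of step 1 and horizontal distance between separator and seat below 0.003 m and z of separator in the frame of gearbox between 0.081 and 0.085 m and angle between separator's own z axis and vertical below 0.06 rad and y of separator_tab in the frame of gearbox below -0.03 m), for 0.2 s.
At the end, for the whole second after the job is handed in: Disc, then separator, at rest on the hub: undersides within 2 mm of 75 and 83 mm above the bench, centres within 3 mm of the hub axis, level within 0.06 rad; the disc's tab middle over 30 mm from the axis towards the yellow lug, the separator's over 30 mm towards the blue (all of step 2 and linear speed of each of disc, separator below 0.02 m/s); the robot touches nothing.
It fails at once if a plate is pressed or pushed with more than 30 N against the gearbox, its hub or the other plate (contact force between any of disc, separator and gearbox above 30 N or contact force between separator and disc above 30 N).
It fails at once if the jar, the bottle or the tape is moved more than 20 mm or tipped (distance of any of jar, sauce, tape from where it was at the start of the episode above 0.02 m or angle between any of jar, sauce, tape's own z axis and vertical above 0.3 rad).
It also fails if it takes over 72 s, if anything falls off the work surface, if the arm or the gripper's body presses on something with over 40 N, if the wrist force passes 120 N, or if a joint passes its speed limit or range.

### The arm

A 6-joint arm with a two-finger parallel gripper is mounted at the origin on the work surface. World frame = base frame: x ahead of the robot, y to its left, z up, the work surface at z = 0. Lengths are in m, angles in rad, forces in N, time in s.
With the tool pointing down it reaches from about 0.35 to 0.975 m from the base axis. Payload 4.9 kg.
Tool frame: the origin (TCP) lies at the very end of the fingers, on their centre line; the grasp point (between the pads) lies 19 mm behind it; z points along the fingers, y is the line along which they close (so a half turn about z gives the same grasp; the last joint's range is limited). The gripper opens to 85 mm and grips with 20 to 120 N. Pads are 22 mm wide; open, the fingers measure 114 mm over their backs; the gripper's body (76 mm by 85 mm) begins 54 mm behind the grasp point. The pads swing forward as they close: fully open they stand 13 mm farther back than shut.
Start: joints at [-1.245, 0.053, 1.613, -0, 1.476, -0.119], TCP at [0.269, -0.564, 0.204] pointing down, gripper open.
Joint ranges: [-3.01, 3.01], [-1.01, 2.22], [0.06, 2.58], [-1.02, 4.17], [0.09, 2.62], [-3.14, 3.14]. Speed limits (rad/s): [2.57, 2.57, 3.14, 3.14, 3.14, 3.14].

### API

Orientations are given as a rotation vector (axis times angle).
In Python, from station import ctrl gives the robot as it stands.
- The arm moves only by the tool jog_arm, never from a script. Its argument "plan" is a list of rows, each a list of 7 numbers: the shift along the tool's x, y, z in units of 0.02 m (1.0 is 0.02 m), then the turn, a rotation vector about the tool's x, y, z in units of 45 degrees (1.0 is 45 degrees), then the opening, from -1 (shut) to 1 (fully open). A call has 1 to 8 rows; each row shifts and turns the commanded pose from where the row before left it, along the tool's axes as they then stand; what a row does not reach is not made up. A row lasts 1/10 s, in which the tool goes at most 50 mm and 8.59 degrees, less where a joint would pass 70% of its speed; a pose out of reach is approached as far as the arm can. A call with a number of a shift or a turn outside -1 to 1 is refused whole. A call with a gripper value outside its range is refused whole. The fingers move at their own pace and stop on an object; "grip_force" is the grip in N (left out, the last holds). Time passes only in rows, so rows that do not move let the fingers close. It gives the time, the measured TCP pose, the force, the opening and the grip force at its end, in the units of the state.
- ctrl.get_obs(): the state, without advancing time (a new reading comes with each control period).
- ctrl.get_image(name): name is "side" or "top"; returns (picture, depth): 400x640x3 uint8, red, green, blue; 400x640 float32, m along the optical axis (not along the pixel's ray), 0 where there is no reading.
- ctrl.camera_info(name): a dict with "camera_matrix" (3x3 intrinsics, pixels), "k1" (the pictures are not rectified: a ray, as slopes to the right and down, at radius r is drawn at 1 + k1 r^2 times it, then the intrinsics apply), "rvec" (rotation vector, rad) and "tvec" (3), from world to camera coordinates, as OpenCV has them. Camera axes: x right, y down, z forward; pixel columns grow to the right and rows downward; lengths in m; the calibration is good to about 2 mm. A picture is of the moment at which its call begins. camera_info takes no time and is no camera call.
- ctrl.finish_job(): hands the job in; it is judged then, once.
The state is a dict: "t": time; "q": joint angles; "dq": joint speeds; "effort": joint torques, N m; "tool_pos": TCP position; "tool_rot": TCP orientation; "contact_force": force on the tool from outside, world axes, zero at the start; "wrist_torque": the same for the moment, N m; "opening": finger opening in m; "grip_force": force on a finger pad.
Only numpy, scipy, OpenCV 4.12 (cv2) and the standard library are available. Lean on these libraries where they do the work, as an engineer would, in place of code of your own. Each camera call takes 0.05 s, during which the arm holds its last target. There are 200 camera calls.

## Working session

There is one attempt and no reset: what is moved stays moved. The work goes in short steps, Python scripts to look and compute and a tool call to move; the robot and the scene stay as the last step left them, time stands still between calls to the robot, and variables do not carry over. Pictures are saved under pics/ and viewed, at most 12 in all, crops included, and the job is handed in when it is done.

Besides the shell and the picture viewer there is one more tool, called after ">>>" as name(argument=value, ...) on one line, values as JSON. jog_arm: Moves the arm, as the interface text tells. Shifts and turns lie within -1 to 1; 1 stands for 0.02 m of shift or 45 degrees of turn. Its arguments: {"type":"object","properties":{"plan":{"type":"array"},"grip_force":{"type":"number"}},"required":["plan"]}

```bash
mkdir -p pics
cat > h.py <<'E'
import numpy as np, cv2
from station import ctrl
def cam(n):
    c=ctrl.camera_info(n); R=cv2.Rodrigues(np.array(c["rvec"],float))[0]
    return np.array(c["camera_matrix"],float),float(c["k1"]),R,np.array(c["tvec"],float).ravel()
def ray(n,uv):
    K,k1,R,t=cam(n); uv=np.atleast_2d(np.array(uv,float))
    p=cv2.undistortPoints(uv[:,None],K,np.array([k1,0,0,0.]))[:,0]
    d=np.c_[p,np.ones(len(p))]
    return -R.T@t, d@R
def onplane(n,uv,z):
    o,d=ray(n,uv); s=(z-o[2])/d[:,2]; return o+d*s[:,None]
def proj(n,P):
    K,k1,R,t=cam(n); return cv2.projectPoints(np.atleast_2d(np.array(P,float)),R,t,K,np.array([k1,0,0,0.]))[0][:,0]
def cloud(n,dep):
    h,w=dep.shape; v,u=np.mgrid[:h,:w]; o,d=ray(n,np.c_[u.ravel(),v.ravel()])
    P=o+d*dep.ravel()[:,None]; P[dep.ravel()<=0]=np.nan; return P.reshape(h,w,3)
def shot(n,tag=None):
    im,dep=ctrl.get_image(n); np.savez('last_%s.npz'%n,im=im,dep=dep)
    if tag: cv2.imwrite('pics/%s.png'%tag,im[:,:,::-1])
    return im,dep
E
python3 - <<'E'
from h import *
for n in("top","side"):
    shot(n,n+"0"); K,k,R,t=cam(n); print(n,K.round(1).tolist(),k,(-R.T@t).round(3),R[2].round(2))
o=ctrl.get_obs(); print({k:np.round(v,3).tolist() for k,v in o.items()})
E
```

```text
top [[398.6, 0.0, 315.7], [0.0, 398.6, 196.8], [0.0, 0.0, 1.0]] -0.055385675467210946 [0.545 0.018 0.944] [ 0.04  0.02 -1.  ]
side [[416.0, 0.0, 325.8], [0.0, 416.0, 199.3], [0.0, 0.0, 1.0]] -0.08448709161851675 [ 0.489 -0.703  0.617] [ 0.12  0.82 -0.56]
{'t': 0.1, 'q': [-1.245, 0.053, 1.614, 0.0, 1.476, -0.119], 'dq': [0.0, -0.001, -0.003, 0.001, 0.001, -0.001], 'effort': [-0.0, -39.49, -37.136, -0.0, 0.004, 0.0], 'tool_pos': [0.269, -0.564, 0.203], 'tool_rot': [-3.062, -0.692, 0.0], 'contact_force': [0.029, 0.246, 1.008], 'wrist_torque': [-0.053, -0.01, -0.01], 'grip_force': 0.0, 'opening': 0.085}
```

View pics/top0.png

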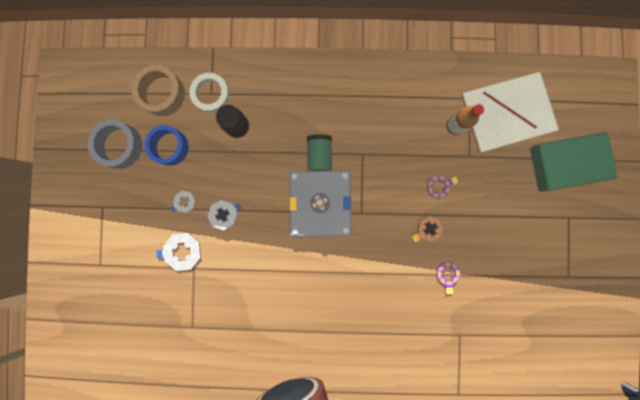

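View pics/side0.png

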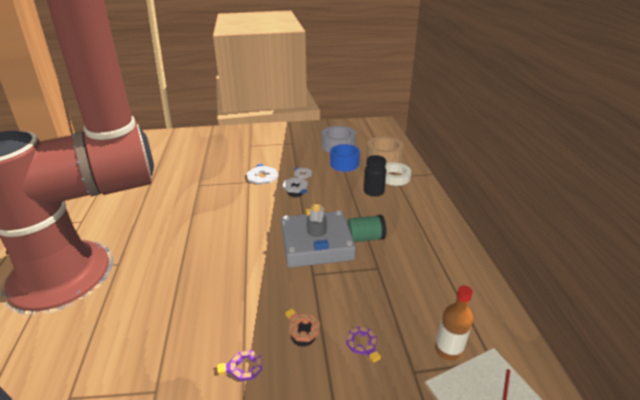

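The top view shows the gearbox hub at about (319,203), with the yellow lug left at (294,203) and the blue lug right at (347,203). The copper disc is on its cap at (430,229), tab to the lower left. The mid-size separator is on its black cap at (222,214), tab to the upper right. Next I measure them.

Run:
```python
from h import *
im=np.load('last_top.npz')['im']; dep=np.load('last_top.npz')['dep']
P=cloud('top',dep)
hsv=cv2.cvtColor(im,cv2.COLOR_RGB2HSV)
def blob(m,box,z,name):
    x0,y0,x1,y1=box; v,u=np.nonzero(m[y0:y1,x0:x1]); u=u+x0;v=v+y0
    c=np.array([u.mean(),v.mean()]); w=onplane('top',c,z)[0]
    zz=P[v,u,2]; print(name,len(u),c.round(1),w.round(4),'depth z med',np.nanmedian(zz).round(4)); return w
H,S,V=[hsv[...,i].astype(int) for i in range(3)]
yel=(H>18)&(H<32)&(S>170)&(V>130); blu=(H>100)&(H<125)&(S>120)
yl=blob(yel,(280,190,305,218),.056,'ylug'); bl=blob(blu,(338,190,358,218),.056,'blug')
print('mid',(yl+bl)/2,'dist',np.linalg.norm(yl-bl),'ang +y',np.arctan2(*(yl-bl)[[1,0]]))
dt=blob(yel,(405,225,425,250),.030,'dtab'); st=blob(blu,(230,195,250,220),.028,'stab')
# plates by height from depth
for nm,box,zl,zt in(('disc',(405,205,455,255),.024,.030),('sep',(195,190,250,240),.023,.028),('sepsmall',(165,185,200,215),.003,.02),('sepbig',(150,225,210,280),.003,.02)):
    x0,y0,x1,y1=box; q=P[y0:y1,x0:x1]; m=(q[...,2]>zl)&(q[...,2]<zt+.008)
    m=m.astype(np.uint8); cs,_=cv2.findContours(m,cv2.RETR_EXTERNAL,cv2.CHAIN_APPROX_NONE)
    c=max(cs,key=cv2.contourArea); uv=c[:,0]+[x0,y0]
    W=onplane('top',uv,zt)[:,:2]; cc,r=cv2.minEnclosingCircle((W*1000).astype(np.float32))
    print(nm,'medz',np.nanmedian(q[...,2][m>0]).round(4),'n',m.sum(),'encl',np.round(cc,1),round(r,1),'bbox',W.min(0).round(3),W.max(0).round(3))
sub=[im[170:240,285:355],im[200:260,400:460],im[185:245,192:252]]
a=np.hstack([cv2.resize(s[:,:,::-1],(260,260),interpolation=cv2.INTER_CUBIC) for s in sub]); cv2.imwrite('pics/crop.png',a)
q=P[185:222,302:337,2]; print('hub heights max',np.nanmax(q)); 
v,u=np.nonzero(q>.09); print(P[185:222,302:337][v,u].mean(0),len(v))
```

```text
ylug 40 [293.3 203.4] [0.5669 0.0883 0.056 ] depth z med 0.0569
blug 55 [346.6 202.7] [ 0.5709 -0.0305  0.056 ] depth z med 0.0565
mid [0.56890456 0.02893212 0.056     ] dist 0.1188524669820415 ang +y 1.6051992847604946
dtab 17 [414.9 237.6] [ 0.4955 -0.1891  0.03  ] depth z med 0.0304
stab 9 [237.6 206.3] [0.558  0.2195 0.028 ] depth z med 0.029
disc medz 0.0303 n 387 encl [ 513.4 -214.3] 37.3 bbox [ 0.488 -0.249] [ 0.543 -0.18 ]
sep medz 0.0284 n 579 encl [542.8 249.6] 39.3 bbox [0.505 0.214] [0.572 0.288]
sepsmall medz 0.0053 n 330 encl [562.1 352.3] 32.1 bbox [0.541 0.322] [0.594 0.382]
sepbig medz 0.008 n 1096 encl [450.1 361.5] 56.5 bbox [0.406 0.306] [0.495 0.416]
hub heights max 0.11596225554100781
[0.56972337 0.0301409  0.10532858] 123
```

View pics/crop.png

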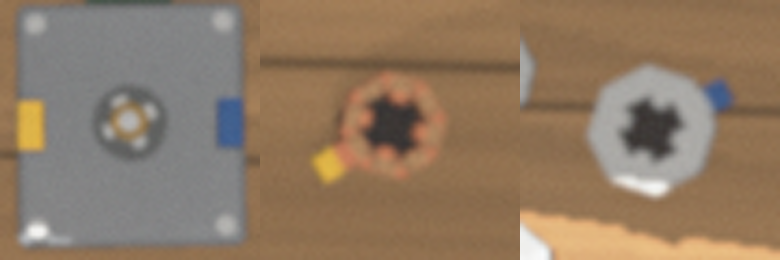

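The crop shows the gearbox splines clearly, with bright spline tops turned about 25° from the gearbox axes. The disc's tab points lower left and the separator's upper right. I refine the centres and angles now.

Run:
```python
from h import *
from scipy.optimize import least_squares
im=np.load('last_top.npz')['im']; dep=np.load('last_top.npz')['dep']; P=cloud('top',dep)
hsv=cv2.cvtColor(im,cv2.COLOR_RGB2HSV); H,S,V=[hsv[...,i].astype(int) for i in range(3)]
# unwarp patches to mm maps (0.5mm/px), x up, y left
def patch(c,z,half=.05,s=.0005):
    n=int(2*half/s)+1; g=np.linspace(half,-half,n)
    X,Y=np.meshgrid(c[0]+g,c[1]+g,indexing='ij')
    uv=proj('top',np.c_[X.ravel(),Y.ravel(),np.full(X.size,z)]).reshape(n,n,2).astype(np.float32)
    return cv2.remap(im,uv[...,0],uv[...,1],cv2.INTER_CUBIC),X,Y
for nm,c0,z,tab,R in(('disc',(.516,-.217),.03,(.4955,-.1891),.026),('sep',(.541,.247),.028,(.558,.2195),.032)):
    p,X,Y=patch(c0,z); h=cv2.cvtColor(p,cv2.COLOR_RGB2HSV).astype(int)
    # bore: dark pixels -> centroid (cap 22mm high visible); colored tab end
    dark=(h[...,2]<75); d=np.hypot(X-c0[0],Y-c0[1])<.019
    m=dark&d; cb=np.array([X[m].mean(),Y[m].mean()])
    tm=((h[...,0]>18)&(h[...,0]<32)&(h[...,1]>170)&(h[...,2]>120)) if nm=='disc' else ((h[...,0]>100)&(h[...,0]<125)&(h[...,1]>110))
    tm&=np.hypot(X-tab[0],Y-tab[1])<.015
    t=np.array([X[tm].mean(),Y[tm].mean()])
    # outer edge: height contour
    m2=(P[...,2]>z-.006)&(P[...,2]<z+.006); u0,v0=proj('top',[*c0,z])[0]; vv,uu=np.mgrid[:400,:640]
    m2&=np.hypot(uu-u0,vv-v0)<25
    cs,_=cv2.findContours(m2.astype(np.uint8),cv2.RETR_EXTERNAL,cv2.CHAIN_APPROX_NONE); c=max(cs,key=cv2.contourArea)[:,0]
    W=onplane('top',c,z)[:,:2]
    a=np.arctan2(*(t-cb)[::-1]); w=np.arctan2(W[:,1]-cb[1],W[:,0]-cb[0])
    k=np.abs(np.angle(np.exp(1j*(w-a))))>.55
    r=least_squares(lambda q:np.hypot(*(W[k]-q[:2]).T)-q[2],[*cb,R],loss='soft_l1',f_scale=.001).x
    th=np.arctan2(Y-cb[1],X-cb[0]); rr=np.hypot(X-cb[0],Y-cb[1]); b=(rr>.0135)&(rr<.0162)
    ph=np.angle((h[...,2][b]*np.exp(4j*th[b])).sum())/4
    print(nm,'bore',cb.round(4),'outer',r.round(4),'tab',t.round(4),'ang',np.degrees(a).round(1),'r',np.linalg.norm(t-cb).round(4),'ang outer',np.degrees(np.arctan2(*(t-r[:2])[::-1])).round(1),'teeth ang mod90',np.degrees(ph).round(1),'->tab-45',np.degrees(ph)+45)
p,X,Y=patch((.569,.030),.100); h=p.max(2).astype(float)
for c in((.569,.030),(.5685,.0295),(.571,.030),(.569,.028),(.569,.032)):
    th=np.arctan2(Y-c[1],X-c[0]); rr=np.hypot(X-c[0],Y-c[1]); b=(rr>.0115)&(rr<.0155)
    z4=(h[b]*np.exp(4j*th[b])).sum()/h[b].sum(); print('spline',c,np.degrees(np.angle(z4)/4).round(1),abs(z4).round(3))
b=(np.hypot(X-.569,Y-.03)<.0165)&(h>150); print('bright centroid',X[b].mean().round(4),Y[b].mean().round(4),b.sum(),[np.percentile(X[b],[2,98]).round(4),np.percentile(Y[b],[2,98]).round(4)])
# collar: dark ring at z .075
p,X,Y=patch((.569,.030),.075,half=.035); h=p.max(2).astype(float); m=(h<105); m&=np.hypot(X-.569,Y-.03)<.028
cs,_=cv2.findContours(m.astype(np.uint8),cv2.RETR_EXTERNAL,cv2.CHAIN_APPROX_NONE); c=max(cs,key=cv2.contourArea); (x,y),r=cv2.minEnclosingCircle(c); e=cv2.fitEllipse(c)
print('collar',.569+.035-e[0][1]*.0005,.030+.035-e[0][0]*.0005,e[1],r*.0005)
print('gear yaw via long edges n/a')
```

```text
disc bore [ 0.517  -0.2235] outer [ 0.5177 -0.2235  0.0259] tab [ 0.4955 -0.1893] ang 122.1 r 0.0404 ang outer 123.0 teeth ang mod90 -11.9 ->tab-45 33.12736809272404
sep bore [0.5389 0.2549] outer [0.5388 0.2554 0.0316] tab [0.5574 0.2198] ang -62.2 r 0.0397 ang outer -62.4 teeth ang mod90 -15.8 ->tab-45 29.16252375893051
spline (0.569, 0.03) 27.1 0.124
spline (0.5685, 0.0295) 27.2 0.121
spline (0.571, 0.03) 26.8 0.108
spline (0.569, 0.028) 27.4 0.11
spline (0.569, 0.032) 26.4 0.09
bright centroid 0.5695 0.0294 1402 [array([0.5575, 0.5815]), array([0.017 , 0.0415])]
collar 0.5688182792663574 0.028749649047851565 (72.6259994506836, 75.61619567871094) 0.020471065521240235
gear yaw via long edges n/a
```

>>> jog_arm(plan=[[1,-0.4,0,0,0,-0.19,1],[1,-0.4,0,0,0,-0.19,1],[1,-0.5,0,0,0,-0.19,1],[1,-0.6,0,0,0,-0.19,1],[0.9,-0.7,0,0,0,-0.19,1],[0.8,-0.9,0,0,0,-0.19,1],[0.6,-1,0,0,0,-0.19,1],[0.5,-1,0,0,0,-0.19,1]], grip_force=40)

```text
t: 0.9
tool_pos: [0.2568, -0.4131, 0.2035]
tool_rot: [-2.136, -2.303, -0.001]
contact_force: [0.2, -0.2, -0.3]
opening: 0.0852
grip_force: 0.0
```

>>> jog_arm(plan=[[0.4,1,0,0,0,-0.157,1],[0.4,1,0,0,0,-0.157,1],[0.6,1,0,0,0,-0.157,1],[0.7,1,0,0,0,-0.157,1],[0.8,1,0,0,0,0,1],[0.8,1,0,0,0,0,1],[0.8,1,0,0,0,0,1],[0,1,0,0,0,0,1]])

```text
t: 1.7
tool_pos: [0.3642, -0.2698, 0.2037]
tool_rot: [-1.519, -2.749, -0.0]
contact_force: [-0.2, -0.8, 0.8]
opening: 0.0855
grip_force: 0.0
```

```bash
cat >> h.py <<'E'
from scipy.spatial.transform import Rotation as Ro
def togo(x,y,z,yaw,back=0):
    """remaining in tool axes/units; yaw deg of tool x"""
    o=ctrl.get_obs(); p=np.array(o['tool_pos']); R=Ro.from_rotvec(o['tool_rot']).as_matrix()
    d=R.T@(np.array([x,y,z])-p)/.02; ps=np.degrees(np.arctan2(R[1,0],R[0,0]))
    c,s=np.cos(np.radians(yaw)),np.sin(np.radians(yaw)); T=np.array([[c,s,0],[s,-c,0],[0,0,-1.]])
    rv=Ro.from_matrix(R.T@T).as_rotvec(degrees=True)/45
    print('t',round(o['t'],2),'pos',p.round(4),'yaw',ps.round(1),'shift units',d.round(2),'turn units',rv.round(3),'F',np.round(o['contact_force'],1),'M',np.round(o['wrist_torque'],2),'open',round(o['opening'],4),'grip',o['grip_force'],'q6',round(o['q'][5],2))
E
python3 -c "
from h import *
togo(.517,-.2235,.203,122.5)"
```

```text
t 1.7 pos [ 0.3642 -0.2698  0.2037] yaw 122.2 shift units [-2.11  7.7   0.03] turn units [-0.    -0.001 -0.007] F [-0.2 -0.8  0.8] M [-0.06  0.01  0.04] open 0.0855 grip 0.0 q6 -1.36
```

>>> jog_arm(plan=[[-0.3,1,0.5,0,0,0,1],[-0.3,1,0.5,0,0,0,1],[-0.3,1,1,0,0,0,1],[-0.3,1,1,0,0,0,1],[-0.3,1,1,0,0,0,1],[-0.3,1,1,0,0,0,1],[-0.3,1,1,0,0,0,1],[0,0.7,1,0,0,0,1]])

```text
t: 2.5
tool_pos: [0.518, -0.2248, 0.063]
tool_rot: [-1.519, -2.75, -0.0]
contact_force: [0.1, -0.1, 0.3]
opening: 0.0855
grip_force: 0.0
```

>>> jog_arm(plan=[[0,0,0,0,0,0,1],[0,0,0,0,0,0,1]])

```text
t: 2.7
tool_pos: [0.5164, -0.2249, 0.0636]
tool_rot: [-1.518, -2.748, 0.0]
contact_force: [-0.6, 0.4, 0.0]
opening: 0.0854
grip_force: 0.0
```

```bash
python3 -c "
from h import *
togo(.517,-.2235,.008,122.5)
im,d=shot('side'); c=im[270:390,240:400]; cv2.imwrite('pics/s1.png',cv2.resize(c,(640,480),interpolation=cv2.INTER_CUBIC)[:,:,::-1])"
```

```text
t 2.7 pos [ 0.5164 -0.2249  0.0636] yaw 122.2 shift units [0.04 0.06 2.78] turn units [-0.001 -0.002 -0.007] F [-0.6  0.4  0. ] M [ 0.   -0.01 -0.02] open 0.0854 grip 0.0 q6 -1.1
```

View pics/s1.png

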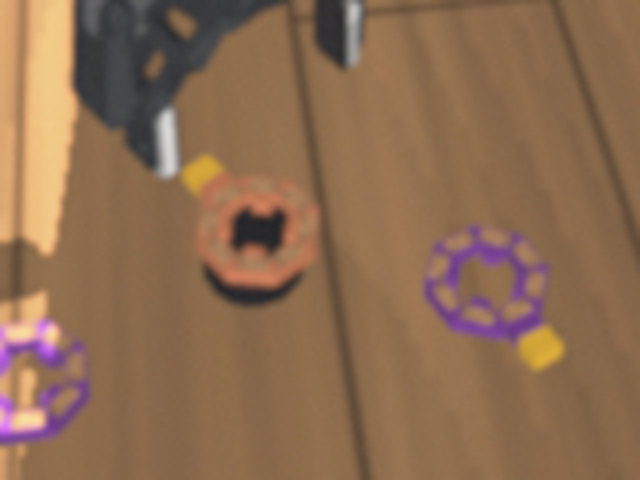

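The side crop shows the open fingers at (165,150) and (350,40), either side of the disc at (255,230). The path down is clear.

>>> jog_arm(plan=[[0,0,0.7,0,0,0,1],[0,0,0.7,0,0,0,1],[0,0,0.7,0,0,0,1],[0,0,0.6,0,0,0,1],[0,0,0,0,0,0,0.5],[0,0,0,0,0,0,0.3],[0,0,0,0,0,0,0.1],[0,0,0,0,0,0,0]], grip_force=30)

```text
t: 3.55
tool_pos: [0.5178, -0.2255, 0.011]
tool_rot: [1.519, 2.748, -0.0]
contact_force: [-0.2, 0.3, 0.1]
opening: 0.0424
grip_force: 0.0
```

>>> jog_arm(plan=[[0,0,0,0,0,0,0],[0,0,0,0,0,0,0],[0,0,0,0,0,0,0],[0,0,0,0,0,0,0]])

```text
t: 3.95
tool_pos: [0.5172, -0.2252, 0.0103]
tool_rot: [1.519, 2.75, 0.0]
contact_force: [-0.6, -0.0, 0.4]
opening: 0.0427
grip_force: 0.0
```

```bash
python3 -c "
from h import *
togo(.517,-.2235,.008,122.5)"
```

```text
t 3.95 pos [ 0.5172 -0.2252  0.0103] yaw 122.1 shift units [0.08 0.04 0.11] turn units [ 0.     0.    -0.008] F [-0.6 -0.   0.4] M [0.03 0.05 0.01] open 0.0427 grip 0.0 q6 -1.1
```

```bash
python3 -c "
from h import *
im,d=shot('side'); im2,d2=shot('top'); 
c=cv2.resize(im[270:370,240:380],(420,300),interpolation=cv2.INTER_CUBIC);e=cv2.resize(im2[180:280,380:490],(330,300),interpolation=cv2.INTER_CUBIC)
cv2.imwrite('pics/s2.png',np.hstack([c,e])[:,:,::-1])"
```

```text
(no output)
```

View pics/s2.png

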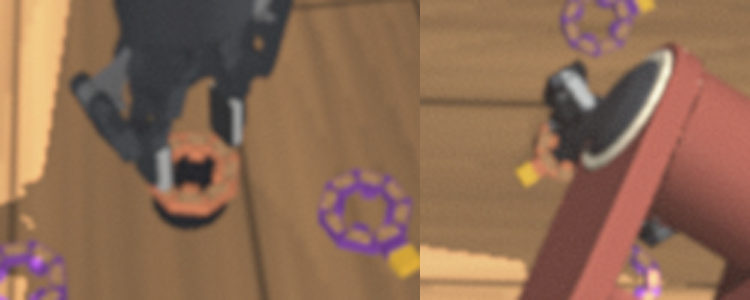

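The crops show the fingertips at about (165,185) and (235,140) in the left panel, overlapping the disc at (195,170). I check this with projections and depth.

Run:
```python
from h import *
d=np.load('last_side.npz'); dep=d['dep']; P=cloud('side',dep); im=d['im']
hsv=cv2.cvtColor(im,cv2.COLOR_RGB2HSV).astype(int)
print('proj tcp',proj('side',[.5172,-.2252,.0103]),'disc top c',proj('side',[.517,-.2235,.03]))
a=np.radians(122.3); y=np.array([np.sin(a),-np.cos(a),0]);x=np.array([np.cos(a),np.sin(a),0])
c0=np.array([.517,-.2235,0])
# all points within 70mm of disc centre, in disc frame, near-gray (fingers), bins
q=P-c0; X=q@x; Y=q@y; Z=P[...,2]
m=(np.abs(X)<.03)&(np.abs(Y)<.07)&(Z>.012)&(Z<.09)&(hsv[...,1]<110)
for s,n in((m&(Y>0),'+y'),(m&(Y<0),'-y')):
    i=np.nonzero(s); 
    for lo in np.arange(.010,.08,.006):
        k=s&(Z>=lo)&(Z<lo+.006)
        if k.sum(): print(n,lo.round(3),k.sum(),'Y',np.percentile(Y[k],[5,50,95]).round(3),'X',np.percentile(X[k],[5,50,95]).round(3))
cop=(hsv[...,0]<14)&(hsv[...,1]>120)&(hsv[...,2]>110)&(np.hypot(X,Y)<.06)&(Z>.01)&(Z<.05)
v,u=np.nonzero(cop); print('copper z',np.percentile(Z[cop],[5,50,95]).round(4),'X',X[cop].mean(),np.percentile(X[cop],[3,97]).round(3),'Y',np.percentile(Y[cop],[3,97]).round(3))
```

```text
proj tcp [[303.79292976 332.68848053]] disc top c [[303.26134507 324.76511191]]
+y 0.016 52 Y [0.001 0.005 0.013] X [-0.01  0.    0.01]
+y 0.022 10 Y [0.001 0.004 0.013] X [-0.009 -0.     0.009]
+y 0.028 6 Y [0.001 0.003 0.019] X [0.004 0.024 0.027]
+y 0.034 2 Y [0.021 0.021 0.021] X [-0.007 -0.005 -0.002]
+y 0.04 23 Y [0.02  0.021 0.025] X [-0.013 -0.005  0.008]
+y 0.046 23 Y [0.02  0.02  0.032] X [-0.012 -0.005  0.008]
+y 0.052 29 Y [0.02  0.021 0.033] X [-0.012 -0.007  0.009]
+y 0.058 32 Y [0.02  0.021 0.033] X [-0.012 -0.008  0.006]
+y 0.064 31 Y [0.02  0.021 0.033] X [-0.012 -0.008  0.008]
+y 0.07 33 Y [0.019 0.021 0.026] X [-0.014 -0.005  0.008]
+y 0.076 29 Y [0.021 0.022 0.031] X [-0.013 -0.007  0.007]
-y 0.01 6 Y [-0.024 -0.021 -0.014] X [-0.019 -0.009  0.002]
-y 0.016 36 Y [-0.01  -0.004 -0.001] X [-0.004  0.003  0.011]
-y 0.022 9 Y [-0.023 -0.002 -0.001] X [-0.012 -0.     0.012]
-y 0.028 5 Y [-0.025 -0.001 -0.001] X [-0.005  0.016  0.02 ]
-y 0.034 4 Y [-0.028 -0.028 -0.027] X [-0.011 -0.007 -0.006]
-y 0.04 11 Y [-0.031 -0.027 -0.023] X [-0.013 -0.012 -0.009]
-y 0.046 25 Y [-0.035 -0.03  -0.023] X [-0.013 -0.009  0.002]
-y 0.052 26 Y [-0.035 -0.031 -0.024] X [-0.014 -0.01   0.003]
-y 0.058 26 Y [-0.035 -0.031 -0.022] X [-0.014 -0.009  0.001]
-y 0.064 26 Y [-0.035 -0.03  -0.023] X [-0.014 -0.01  -0.001]
-y 0.07 18 Y [-0.035 -0.029 -0.023] X [-0.013 -0.011 -0.008]
-y 0.076 10 Y [-0.036 -0.033 -0.027] X [-0.015 -0.013 -0.009]
copper z [0.0154 0.028  0.0305] X -0.0078634770938702 [-0.028  0.02 ] Y [-0.025  0.023]
```

Run:
```python
from h import *
a=np.radians(122.3); y=np.array([np.sin(a),-np.cos(a),0]);x=np.array([np.cos(a),np.sin(a),0]); c=np.array([.5172,-.2252,0])
for s in(-1,1):
    for z in(.010,.018,.026,.036): print(s,z,[((proj('side',c+s*.0215*y+xx*x+[0,0,z])[0]-[240,270])*3).round(0) for xx in(-.011,.011)])
im=np.load('last_side.npz')['im']; cv2.imwrite('pics/s3.png',cv2.resize(im[305:350,280:330],(800,600)[::1],interpolation=cv2.INTER_NEAREST)[:,:,::-1])
```

```text
-1 0.01 [array([174., 219.]), array([151., 196.])]
-1 0.018 [array([173., 211.]), array([151., 187.])]
-1 0.026 [array([173., 202.]), array([150., 178.])]
-1 0.036 [array([172., 191.]), array([149., 167.])]
1 0.01 [array([231., 181.]), array([208., 159.])]
1 0.018 [array([231., 172.]), array([208., 150.])]
1 0.026 [array([231., 164.]), array([208., 141.])]
1 0.036 [array([231., 153.]), array([207., 130.])]
```

View pics/s3.png

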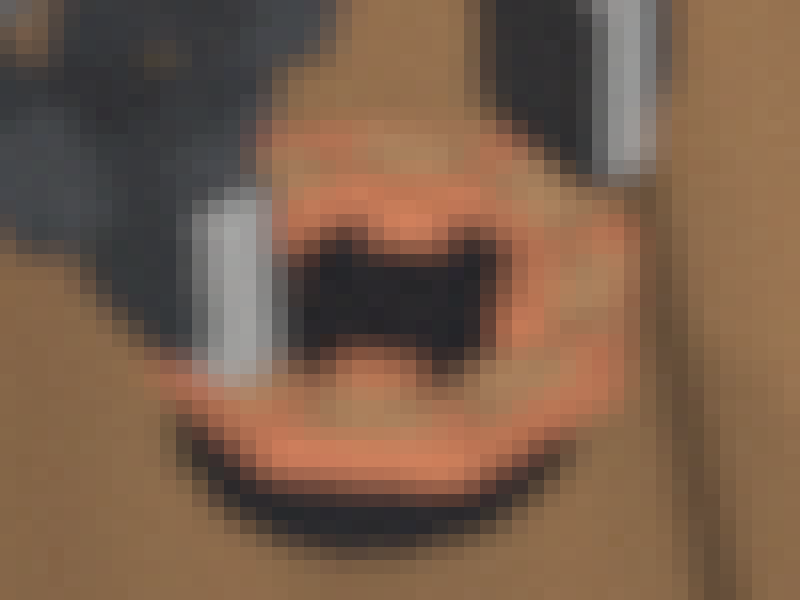

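The fingertips stand at about z = 36 mm, above the disc, although the TCP reads 10 mm. At this opening the real tips sit about 25 mm behind the TCP, so I go by what I observe: open, go about 20 mm lower, and close again.

>>> jog_arm(plan=[[0,0,-0.2,0,0,0,1],[0,0,0,0,0,0,1],[0,0,0,0,0,0,1],[0,0,0,0,0,0,1],[0,0,0.4,0,0,0,1],[0,0,0.4,0,0,0,1],[0,0,0.4,0,0,0,1],[0,0,0,0,0,0,1]])

```text
t: 4.85
tool_pos: [0.5156, -0.2243, -0.0121]
tool_rot: [-1.518, -2.746, -0.0]
contact_force: [-0.3, -0.1, 0.3]
opening: 0.0852
grip_force: 0.0
```

```bash
python3 -c "
from h import *
togo(.517,-.2235,.008,122.5)"
```

```text
t 4.85 pos [ 0.5156 -0.2243 -0.0121] yaw 122.1 shift units [-0.    0.08 -1.  ] turn units [-0.002 -0.004 -0.008] F [-0.3 -0.1  0.3] M [ 0.02 -0.03 -0.  ] open 0.0852 grip 0.0 q6 -1.1
```

>>> jog_arm(plan=[[0.03,0.05,0,0,0,-0.01,0.5],[0,0,0,0,0,0,0.4],[0,0,0,0,0,0,0.3],[0,0,0,0,0,0,0.2],[0,0,0,0,0,0,0.1],[0,0,0,0,0,0,0],[0,0,0,0,0,0,0],[0,0,0,0,0,0,0]], grip_force=30)

```text
t: 5.65
tool_pos: [0.5182, -0.2244, -0.0091]
tool_rot: [1.508, 2.755, 0.0]
contact_force: [0.2, 0.1, 4.8]
opening: 0.0512
grip_force: 31.9
```

Run:
```python
from h import *
togo(.517,-.2235,-.012,122.5)
im,d=shot('side'); P=cloud('side',d); hsv=cv2.cvtColor(im,cv2.COLOR_RGB2HSV).astype(int)
a=np.radians(122.3); y=np.array([np.sin(a),-np.cos(a),0]);x=np.array([np.cos(a),np.sin(a),0]); q=P-np.array([.517,-.2235,0]); X=q@x;Y=q@y;Z=P[...,2]
for s in(-1,1):
  m=(np.abs(X)<.03)&(s*Y>.024)&(s*Y<.05)&(Z>.005)&(Z<.09)&(hsv[...,1]<100); print(s,m.sum(),np.percentile(Z[m],[0,3,10]).round(4))
```

```text
t 5.65 pos [ 0.5182 -0.2244 -0.0091] yaw 122.6 shift units [ 0.07 -0.02  0.14] turn units [0.001 0.001 0.002] F [0.2 0.1 4.8] M [ 0.05  0.1  -0.06] open 0.0512 grip 31.930837844504936 q6 -1.11
-1 346 [0.0222 0.0294 0.0347]
1 297 [0.0248 0.0311 0.0369]
```

>>> jog_arm(plan=[[0,0,-0.3,0,0,0,0],[0,0,-0.7,0,0,0,0],[0,0,-1,0,0,0,0],[0,0,-1,0,0,0,0],[0,0,-1,0,0,0,0],[0,0,-1,0,0,0,0],[0,0,-1,0,0,0,0],[0,0,-1,0,0,0,0]])

```text
t: 6.5
tool_pos: [0.5173, -0.224, 0.1315]
tool_rot: [1.509, 2.756, -0.0]
contact_force: [-0.7, -1.6, 0.2]
opening: 0.0511
grip_force: 31.4
```

Run:
```python
from h import *
togo(.5692,.0293,.15,117)
im,d=shot('side'); cv2.imwrite('pics/s4.png',cv2.resize(im[180:360,220:420],(660,594),interpolation=cv2.INTER_CUBIC)[:,:,::-1])
P=cloud('side',d); hsv=cv2.cvtColor(im,cv2.COLOR_RGB2HSV).astype(int)
cop=(hsv[...,0]<14)&(hsv[...,1]>110)&(hsv[...,2]>100); Z=P[...,2]
cop&=(np.hypot(P[...,0]-.517,P[...,1]+.2235)<.035)&(Z>.06)&(Z<.25); print(cop.sum(),np.percentile(Z[cop],[5,25,50,75,95]).round(4),P[cop].mean(0))
```

```text
t 6.5 pos [ 0.5173 -0.224   0.1315] yaw 122.6 shift units [ 9.27  9.01 -0.92] turn units [-0.     0.     0.124] F [-0.7 -1.6  0.2] M [-0.05  0.03 -0.01] open 0.0511 grip 31.4243991720095 q6 -1.11
293 [0.1623 0.1653 0.1682 0.1693 0.1706] [ 0.52218152 -0.22543883  0.1672969 ]
```

View pics/s4.png

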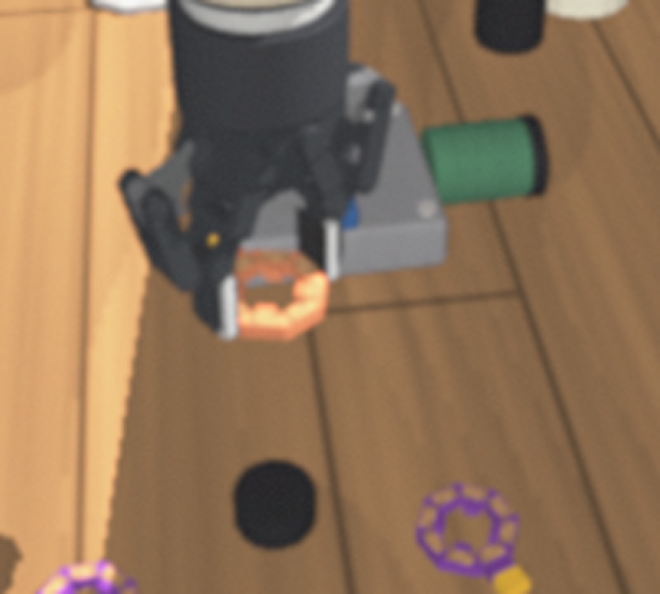

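The disc is held level at the finger pads, its underside about 31 mm above the TCP reading, and the empty cap shows at (275,505). I carry it to the hub.

>>> jog_arm(plan=[[0.95,0.9,0,0,0,0.03,0],[0.95,0.9,0,0,0,0.03,0],[0.95,0.9,0,0,0,0.03,0],[0.95,0.9,0,0,0,0.03,0],[0.95,0.9,0,0,0,0,0],[0.95,0.9,0,0,0,0,0],[0.95,0.9,0,0,0,0,0],[0.95,0.9,0,0,0,0,0]])

```text
t: 7.35
tool_pos: [0.5701, -0.0205, 0.13]
tool_rot: [-1.637, -2.681, 0.0]
contact_force: [0.3, 0.2, -0.0]
opening: 0.0509
grip_force: 31.5
```

>>> jog_arm(plan=[[0.8,0.9,0,0,0,0,0],[0,0,0,0,0,0,0],[0,0,0,0,0,0,0]])

```text
t: 7.65
tool_pos: [0.5786, 0.001, 0.1299]
tool_rot: [-1.635, -2.682, 0.001]
contact_force: [0.7, 0.0, -1.1]
opening: 0.051
grip_force: 31.5
```

Run:
```python
from h import *
togo(.5697,.0283,.094,117)
```

```text
t 7.65 pos [0.5786 0.001  0.1299] yaw 117.3 shift units [1.42 0.23 1.79] turn units [-0.001  0.     0.006] F [ 0.7  0.  -1.1] M [-0.06  0.06  0.02] open 0.051 grip 31.494786347906185 q6 -0.6
```

>>> jog_arm(plan=[[0.7,0.12,0,0,0,0,0],[0.72,0.12,0,0,0,0,0],[0,0,0.8,0,0,0,0],[0,0,0.8,0,0,0,0],[0,0,0,0,0,0,0],[0,0,0,0,0,0,0]])

```text
t: 8.25
tool_pos: [0.5693, 0.0281, 0.0966]
tool_rot: [-1.636, -2.679, 0.002]
contact_force: [0.2, 0.4, -0.0]
opening: 0.0511
grip_force: 31.5
```

Run:
```python
from h import *
togo(.5697,.0283,.094,117)
im,d=shot('side'); cv2.imwrite('pics/s5.png',cv2.resize(im[150:270,250:400],(750,600),interpolation=cv2.INTER_CUBIC)[:,:,::-1])
```

```text
t 8.25 pos [0.5693 0.0281 0.0966] yaw 117.2 shift units [0.   0.02 0.13] turn units [-0.003 -0.002  0.004] F [ 0.2  0.4 -0. ] M [-0.02 -0.02  0.03] open 0.0511 grip 31.493198791931505 q6 -0.56
```

View pics/s5.png

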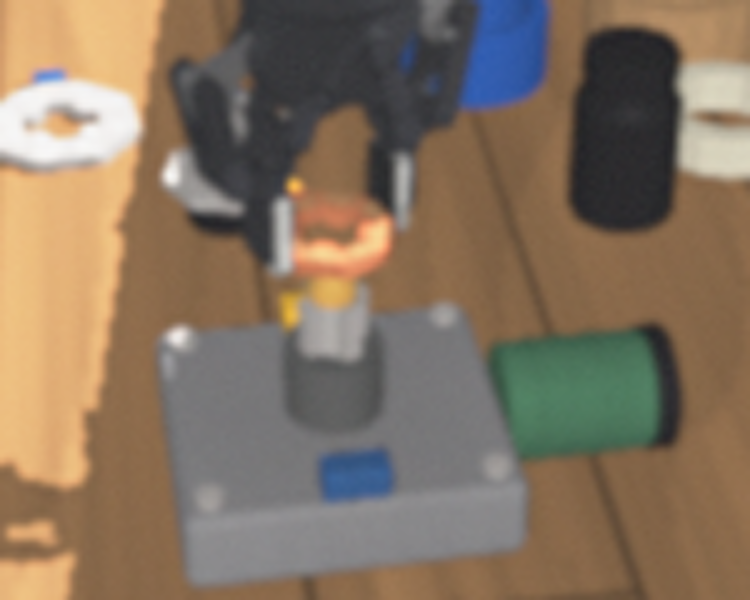

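The copper disc hangs level at (335,235), centred over the brass nose at (335,290), with the collar and gearbox clear. I lower it gently.

>>> jog_arm(plan=[[0,0,0.3,0,0,0,0],[0,0,0.25,0,0,0,0],[0,0,0.2,0,0,0,0],[0,0,0.15,0,0,0,0],[0,0,0.1,0,0,0,0],[0,0,0,0,0,0,0]])

```text
t: 8.9
tool_pos: [0.57, 0.0283, 0.0778]
tool_rot: [-1.637, -2.681, 0.0]
contact_force: [-0.3, -0.5, -0.2]
opening: 0.0512
grip_force: 31.5
```

```bash
python3 -c "
from h import *
togo(.5697,.0283,.069,117)"
```

```text
t 8.9 pos [0.57   0.0283 0.0778] yaw 117.2 shift units [ 0.01 -0.01  0.44] turn units [-0.001 -0.     0.004] F [-0.3 -0.5 -0.2] M [-0.01 -0.01 -0.01] open 0.0512 grip 31.51190668777394 q6 -0.56
```

>>> jog_arm(plan=[[0,0,0.1,0,0,0,0],[0,0,0.1,0,0,0,0],[0,0,0.1,0,0,0,0],[0,0,0.1,0,0,0,0],[0,0,0.05,0,0,0,0],[0,0,0,0,0,0,0]])

```text
t: 9.5
tool_pos: [0.5701, 0.0283, 0.0689]
tool_rot: [-1.637, -2.681, 0.0]
contact_force: [1.0, 0.1, -1.1]
opening: 0.0508
grip_force: 31.5
```

>>> jog_arm(plan=[[0,0,0.05,0,0,0,0],[0,0,0.05,0,0,0,0],[0,0,0,0,0,0,0]])

```text
t: 9.8
tool_pos: [0.5702, 0.0283, 0.0671]
tool_rot: [-1.637, -2.681, 0.0]
contact_force: [-0.2, 0.1, -0.8]
opening: 0.0511
grip_force: 31.5
```

```bash
python3 -c "
from h import *
togo(.5697,.0283,.066,117)"
```

```text
t 9.8 pos [0.5702 0.0283 0.0671] yaw 117.2 shift units [ 0.01 -0.02  0.05] turn units [-0.    -0.     0.004] F [-0.2  0.1 -0.8] M [-0.05 -0.03  0.03] open 0.0511 grip 31.511313652863322 q6 -0.56
```

>>> jog_arm(plan=[[0,0,0.08,0,0,0,0],[0,0,0.08,0,0,0,0],[0,0,0.08,0,0,0,0],[0,0,0,0,0,0,0]])

```text
t: 10.2
tool_pos: [0.57, 0.0283, 0.062]
tool_rot: [-1.637, -2.681, 0.001]
contact_force: [0.2, 0.1, -0.9]
opening: 0.0507
grip_force: 31.5
```

>>> jog_arm(plan=[[0,0,0.08,0,0,0,0],[0,0,0.08,0,0,0,0],[0,0,0,0,0,0,0]])

```text
t: 10.5
tool_pos: [0.5701, 0.0283, 0.0589]
tool_rot: [-1.637, -2.681, 0.0]
contact_force: [-0.3, 0.7, -0.3]
opening: 0.0509
grip_force: 31.5
```

```bash
python3 -c "
from h import *
togo(.5697,.0283,.044,117)"
```

```text
t 10.5 pos [0.5701 0.0283 0.0589] yaw 117.2 shift units [ 0.01 -0.02  0.74] turn units [-0.001 -0.     0.004] F [-0.3  0.7 -0.3] M [-0.01  0.03 -0.02] open 0.0509 grip 31.511516047669144 q6 -0.56
```

>>> jog_arm(plan=[[0,0,0.1,0,0,0,0],[0,0,0.1,0,0,0,0],[0,0,0.1,0,0,0,0],[0,0,0.1,0,0,0,0],[0,0,0,0,0,0,0]])

```text
t: 11.0
tool_pos: [0.5699, 0.0283, 0.0507]
tool_rot: [-1.637, -2.681, 0.001]
contact_force: [0.6, 0.2, 0.2]
opening: 0.0511
grip_force: 31.5
```

>>> jog_arm(plan=[[0,0,0.1,0,0,0,0],[0,0,0.1,0,0,0,0],[0,0,0,0,0,0,0]])

```text
t: 11.3
tool_pos: [0.57, 0.0283, 0.0468]
tool_rot: [-1.637, -2.681, 0.0]
contact_force: [0.9, 0.2, -1.9]
opening: 0.0509
grip_force: 31.5
```

```bash
python3 -c "
from h import *
togo(.5697,.0283,.044,117)"
```

```text
t 11.3 pos [0.57   0.0283 0.0468] yaw 117.2 shift units [ 0.01 -0.01  0.14] turn units [-0.001 -0.     0.004] F [ 0.9  0.2 -1.9] M [-0.02  0.02 -0.01] open 0.0509 grip 31.51177749262123 q6 -0.56
```

>>> jog_arm(plan=[[0,0,0.05,0,0,0,0],[0,0,0.05,0,0,0,0],[0,0,0,0,0,0,0]])

```text
t: 11.6
tool_pos: [0.5702, 0.0283, 0.0451]
tool_rot: [-1.637, -2.681, 0.0]
contact_force: [-0.3, -0.0, -1.2]
opening: 0.0508
grip_force: 31.5
```

>>> jog_arm(plan=[[0,0,0.05,0,0,0,0],[0,0,0,0,0,0,0]])

```text
t: 11.8
tool_pos: [0.5702, 0.0283, 0.0441]
tool_rot: [-1.637, -2.681, 0.0]
contact_force: [0.1, 0.5, -1.5]
opening: 0.0512
grip_force: 31.5
```

Run:
```python
from h import *
togo(.5697,.0283,.044,117)
im,d=shot('side'); P=cloud('side',d); hsv=cv2.cvtColor(im,cv2.COLOR_RGB2HSV).astype(int); Z=P[...,2]
cop=(hsv[...,0]<14)&(hsv[...,1]>110)&(hsv[...,2]>100)&(np.hypot(P[...,0]-.5692,P[...,1]-.0293)<.035)&(Z>.06); print(cop.sum(),np.percentile(Z[cop],[5,50,75,95]).round(4))
```

```text
t 11.8 pos [0.5702 0.0283 0.0441] yaw 117.2 shift units [ 0.01 -0.02  0.  ] turn units [-0.    -0.     0.004] F [ 0.1  0.5 -1.5] M [ 0.05 -0.02  0.03] open 0.0512 grip 31.511476899933424 q6 -0.56
503 [0.0789 0.2953 0.3864 0.3884]
```

>>> jog_arm(plan=[[0,0,0.05,0,0,0,0],[0,0,0,0,0,0,0]])

```text
t: 12.05
tool_pos: [0.5704, 0.0283, 0.0439]
tool_rot: [-1.637, -2.681, 0.0]
contact_force: [-2.2, 0.1, 3.7]
opening: 0.0509
grip_force: 32.0
```

Run:
```python
from h import *
togo(.5697,.0283,.042,117)
im,d=shot('side'); P=cloud('side',d); hsv=cv2.cvtColor(im,cv2.COLOR_RGB2HSV).astype(int); Z=P[...,2]
cop=(hsv[...,0]<14)&(hsv[...,1]>110)&(hsv[...,2]>100)&(np.hypot(P[...,0]-.5692,P[...,1]-.0293)<.035)&(Z>.06)&(Z<.13); print(cop.sum(),np.percentile(Z[cop],[5,50,75,95]).round(4))
```

```text
t 12.05 pos [0.5704 0.0283 0.0439] yaw 117.2 shift units [ 0.02 -0.03  0.09] turn units [-0.     0.     0.004] F [-2.2  0.1  3.7] M [0.04 0.4  0.  ] open 0.0509 grip 31.96938103850627 q6 -0.56
119 [0.0748 0.081  0.0819 0.0832]
```

The disc has bottomed on the collar: 3.7 N, underside about 75 mm, top about 83 mm by depth. I release and rise.

>>> jog_arm(plan=[[0,0,-0.04,0,0,0,0.25],[0,0,0,0,0,0,0.35],[0,0,0,0,0,0,0.6],[0,0,0,0,0,0,1],[0,0,0,0,0,0,1],[0,0,0,0,0,0,1],[0,0,-0.5,0,0,0,1],[0,0,-1,0,0,0,1]])

```text
t: 12.9
tool_pos: [0.5687, 0.0284, 0.0729]
tool_rot: [-1.635, -2.678, 0.003]
contact_force: [0.7, 0.3, -1.0]
opening: 0.0857
grip_force: 0.0
```

>>> jog_arm(plan=[[0,0,-1,0,0,0,1],[0,0,-1,0,0,0,1],[0,0,-1,0,0,0,1],[1,-0.3,-1,0,0,0,1],[1,-0.3,0,0,0,0,1],[1,-0.3,0,0,0,0,1],[1,-0.3,0,0,0,0,1],[1,-0.3,0,0,0,0,1]])

```text
t: 13.7
tool_pos: [0.4975, 0.1041, 0.155]
tool_rot: [1.637, 2.68, 0.001]
contact_force: [-1.0, 0.0, 0.6]
opening: 0.0855
grip_force: 0.0
```

Run:
```python
from h import *
togo(.5388,.2552,.048,118)
im,d=shot('side'); P=cloud('side',d); hsv=cv2.cvtColor(im,cv2.COLOR_RGB2HSV).astype(int); Z=P[...,2]
cop=(hsv[...,0]<14)&(hsv[...,1]>110)&(hsv[...,2]>100)&(np.hypot(P[...,0]-.5692,P[...,1]-.0293)<.035)&(Z>.06)&(Z<.13); print(cop.sum(),np.percentile(Z[cop],[5,50,75,95]).round(4),P[cop].mean(0))
cv2.imwrite('pics/s6.png',cv2.resize(im[130:270,240:400],(640,560),interpolation=cv2.INTER_CUBIC)[:,:,::-1])
```

```text
t 13.7 pos [0.4975 0.1041 0.155 ] yaw 117.2 shift units [5.78 5.28 5.35] turn units [ 0.001  0.001 -0.018] F [-1.   0.   0.6] M [-0.03 -0.    0.01] open 0.0855 grip 0.0 q6 -0.41
168 [0.0753 0.081  0.082  0.0832] [0.56884409 0.01568196 0.08035818]
```

View pics/s6.png

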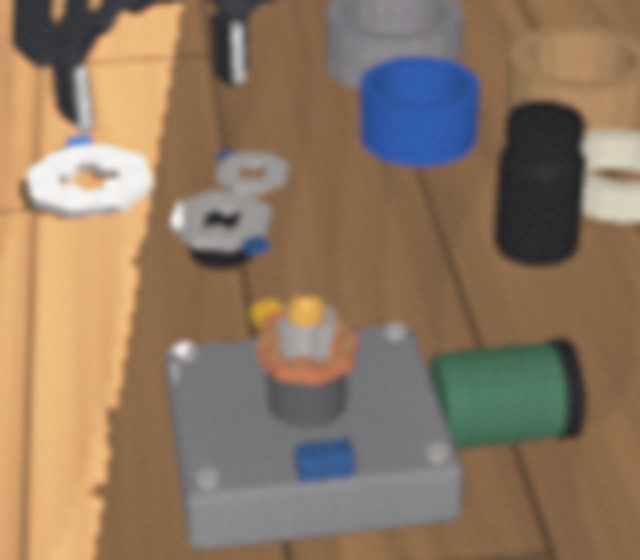

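The disc lies flat on the collar, with the hub through it at (308,335) and its tab at (267,312) on the yellow-lug side. Next is the separator, at (222,220).

>>> jog_arm(plan=[[0.96,0.88,0,0,0,-0.018,1],[0.96,0.88,0,0,0,0,1],[0.96,0.88,0.5,0,0,0,1],[0.96,0.88,1,0,0,0,1],[0.96,0.88,1,0,0,0,1],[0.96,0.88,1,0,0,0,1],[0,0,1,0,0,0,1],[0,0,0.5,0,0,0,1]])

```text
t: 14.55
tool_pos: [0.5367, 0.2549, 0.0524]
tool_rot: [-1.616, -2.693, 0.003]
contact_force: [-0.8, -0.8, -0.8]
opening: 0.0856
grip_force: 0.0
```

>>> jog_arm(plan=[[0,0,0,0,0,0,1],[0,0,0,0,0,0,1]])

```text
t: 14.75
tool_pos: [0.538, 0.2543, 0.0549]
tool_rot: [1.618, 2.692, 0.001]
contact_force: [-0.6, 0.2, 0.4]
opening: 0.0853
grip_force: 0.0
```

Run:
```python
from h import *
togo(.5388,.2552,-.012,118)
im,d=shot('side'); cv2.imwrite('pics/s7.png',cv2.resize(im[130:230,240:360],(480,400),interpolation=cv2.INTER_CUBIC)[:,:,::-1])
```

```text
t 14.75 pos [0.538  0.2543 0.0549] yaw 118.0 shift units [0.02 0.05 3.34] turn units [ 0.001  0.    -0.001] F [-0.6  0.2  0.4] M [ 0.02 -0.03 -0.02] open 0.0853 grip 0.0 q6 -0.17
```

View pics/s7.png

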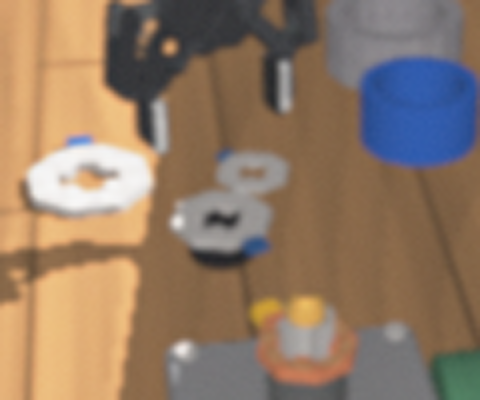

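The fingertips at (158,145) and (285,105) straddle the separator at (222,220). I descend and grip.

>>> jog_arm(plan=[[0,0.05,0.8,0,0,0,1],[0,0,0.8,0,0,0,1],[0,0,0.7,0,0,0,1],[0,0,0.5,0,0,0,1],[0,0,0.5,0,0,0,1],[0,0,0,0,0,0,1]])

```text
t: 15.4
tool_pos: [0.5367, 0.2547, -0.0143]
tool_rot: [-1.617, -2.691, 0.005]
contact_force: [0.0, -0.5, 0.5]
opening: 0.0853
grip_force: 0.0
```

>>> jog_arm(plan=[[0,0,0,0,0,0,0.7],[0,0,0,0,0,0,0.6],[0,0,0,0,0,0,0.5],[0,0,0,0,0,0,0.4],[0,0,0,0,0,0,0.3],[0,0,0,0,0,0,0.3],[0,0,0,0,0,0,0.3]])

```text
t: 16.1
tool_pos: [0.5392, 0.2555, -0.0107]
tool_rot: [1.617, 2.692, 0.002]
contact_force: [-0.8, 0.5, 6.0]
opening: 0.0629
grip_force: 33.5
```

```bash
python3 -c "
from h import *
togo(.5388,.2552,-.012,118)"
```

```text
t 16.1 pos [ 0.5392  0.2555 -0.0107] yaw 118.0 shift units [-0.   -0.03  0.06] turn units [0.002 0.    0.   ] F [-0.8  0.5  6. ] M [-0.08  0.18 -0.01] open 0.0629 grip 33.530813455581665 q6 -0.17
```

>>> jog_arm(plan=[[0,0,-0.3,0,0,0,0.3],[0,0,-0.7,0,0,0,0.3],[0,0,-1,0,0,0,0.3],[0,0,-1,0,0,0,0.3],[0,0,-1,0,0,0,0.3],[0,0,-1,0,0,0,0.3],[0,0,-1,0,0,0,0.3],[0,0,-1,0,0,0,0.3]])

```text
t: 16.9
tool_pos: [0.538, 0.2551, 0.1294]
tool_rot: [1.618, 2.693, 0.0]
contact_force: [0.3, 0.6, -0.1]
opening: 0.0629
grip_force: 33.1
```

>>> jog_arm(plan=[[0,0,0,0,0,0.018,0.3],[0,0,0,0,0,0,0.3]])

```text
t: 17.1
tool_pos: [0.5383, 0.2552, 0.1284]
tool_rot: [1.637, 2.681, 0.001]
contact_force: [0.2, -0.6, -1.1]
opening: 0.0627
grip_force: 33.2
```

Run:
```python
from h import *
togo(.5695,.0294,.13,117.2)
im,d=shot('side'); P=cloud('side',d); Z=P[...,2]; hsv=cv2.cvtColor(im,cv2.COLOR_RGB2HSV).astype(int)
b=(hsv[...,0]>100)&(hsv[...,0]<125)&(hsv[...,1]>120)&(np.hypot(P[...,0]-.557,P[...,1]-.22)<.03)&(Z>.08); print('tab',b.sum(),P[b].mean(0),np.percentile(Z[b],[5,95]))
```

```text
t 17.1 pos [0.5383 0.2552 0.1284] yaw 117.2 shift units [-10.76  -3.77  -0.08] turn units [ 0.001  0.    -0.001] F [ 0.2 -0.6 -1.1] M [-0.03  0.05 -0.04] open 0.0627 grip 33.15296530723572 q6 -0.16
tab 13 [0.55895081 0.21522591 0.16444926] [0.1614937  0.16611601]
```

>>> jog_arm(plan=[[-0.98,-0.34,0,0,0,0,0.3],[-0.98,-0.34,0,0,0,0,0.3],[-0.98,-0.34,0,0,0,0,0.3],[-0.98,-0.34,0,0,0,0,0.3],[-0.98,-0.34,0,0,0,0,0.3],[-0.98,-0.34,0,0,0,0,0.3],[-0.98,-0.34,0,0,0,0,0.3],[-0.98,-0.34,0,0,0,0,0.3]])

```text
t: 17.95
tool_pos: [0.5603, 0.09, 0.1258]
tool_rot: [-1.635, -2.679, 0.003]
contact_force: [0.1, -0.1, -1.7]
opening: 0.0628
grip_force: 33.1
```

>>> jog_arm(plan=[[-0.98,-0.34,0,0,0,0,0.3],[-0.98,-0.34,0,0,0,0,0.3],[-0.96,-0.37,0,0,0,0,0.3],[0,0,0,0,0,0,0.3],[0,0,0,0,0,0,0.3]])

```text
t: 18.45
tool_pos: [0.5686, 0.0293, 0.1264]
tool_rot: [-1.637, -2.678, 0.001]
contact_force: [0.2, -0.9, -0.9]
opening: 0.0628
grip_force: 33.2
```

```bash
python3 -c "
from h import *
togo(.5695,.0294,.078,117.2)"
```

```text
t 18.45 pos [0.5686 0.0293 0.1264] yaw 117.1 shift units [-0.02  0.05  2.42] turn units [-0.003 -0.002 -0.001] F [ 0.2 -0.9 -0.9] M [-0.01  0.01 -0.  ] open 0.0628 grip 33.15337836742401 q6 -0.55
```

Underside is near 159 mm. I lower to about 112 mm, slowing at the nose.

>>> jog_arm(plan=[[0,0.05,0.8,0,0,0,0.3],[0,0,0.7,0,0,0,0.3],[0,0,0.3,0,0,0,0.3],[0,0,0.2,0,0,0,0.3],[0,0,0.2,0,0,0,0.3],[0,0,0.15,0,0,0,0.3],[0,0,0,0,0,0,0.3]])

```text
t: 19.15
tool_pos: [0.5704, 0.0298, 0.0808]
tool_rot: [-1.637, -2.681, 0.0]
contact_force: [0.2, -0.3, -1.2]
opening: 0.0629
grip_force: 33.1
```

>>> jog_arm(plan=[[0,0,0.1,0,0,0,0.3],[0,0,0.1,0,0,0,0.3],[0,0,0.1,0,0,0,0.3],[0,0,0,0,0,0,0.3]])

```text
t: 19.55
tool_pos: [0.5702, 0.0298, 0.0746]
tool_rot: [-1.637, -2.681, 0.0]
contact_force: [0.3, -0.2, -1.6]
opening: 0.063
grip_force: 33.1
```

```bash
python3 -c "
from h import *
togo(.5695,.0294,.068,117.2)"
```

```text
t 19.55 pos [0.5702 0.0298 0.0746] yaw 117.2 shift units [-0.   -0.04  0.33] turn units [-0.001 -0.    -0.   ] F [ 0.3 -0.2 -1.6] M [ 0.   -0.02 -0.02] open 0.063 grip 33.14703047275543 q6 -0.55
```

>>> jog_arm(plan=[[0,-0.02,0.08,0,0,0,0.3],[0,0,0.08,0,0,0,0.3],[0,0,0.08,0,0,0,0.3],[0,0,0,0,0,0,0.3]])

```text
t: 19.95
tool_pos: [0.5698, 0.0296, 0.0698]
tool_rot: [-1.637, -2.681, 0.0]
contact_force: [0.7, -0.3, -1.0]
opening: 0.0624
grip_force: 33.1
```

>>> jog_arm(plan=[[0,0,0.08,0,0,0,0.3],[0,0,0.06,0,0,0,0.3],[0,0,0,0,0,0,0.3]])

```text
t: 20.25
tool_pos: [0.5699, 0.0296, 0.0672]
tool_rot: [-1.637, -2.681, 0.0]
contact_force: [-0.2, -0.0, -0.8]
opening: 0.0628
grip_force: 33.1
```

>>> jog_arm(plan=[[0,0,0.06,0,0,0,0.3],[0,0,0.06,0,0,0,0.3],[0,0,0,0,0,0,0.3]])

```text
t: 20.55
tool_pos: [0.5699, 0.0296, 0.0648]
tool_rot: [-1.637, -2.681, 0.0]
contact_force: [-0.5, -0.2, -1.1]
opening: 0.0629
grip_force: 33.1
```

```bash
python3 -c "
from h import *
togo(.5695,.0294,.0503,117.2)"
```

```text
t 20.55 pos [0.5699 0.0296 0.0648] yaw 117.2 shift units [ 0.   -0.02  0.72] turn units [-0. -0. -0.] F [-0.5 -0.2 -1.1] M [ 0.06 -0.04  0.09] open 0.0629 grip 33.14655303955078 q6 -0.55
```

>>> jog_arm(plan=[[0,0,0.08,0,0,0,0.3],[0,0,0.08,0,0,0,0.3],[0,0,0.08,0,0,0,0.3],[0,0,0,0,0,0,0.3]])

```text
t: 20.95
tool_pos: [0.5698, 0.0296, 0.0598]
tool_rot: [-1.637, -2.681, 0.0]
contact_force: [0.4, -0.8, -0.5]
opening: 0.0626
grip_force: 33.1
```

>>> jog_arm(plan=[[0,0,0.08,0,0,0,0.3],[0,0,0.08,0,0,0,0.3],[0,0,0.08,0,0,0,0.3],[0,0,0,0,0,0,0.3]])

```text
t: 21.35
tool_pos: [0.5698, 0.0296, 0.055]
tool_rot: [-1.637, -2.681, 0.0]
contact_force: [-0.9, -0.1, -1.9]
opening: 0.0624
grip_force: 33.1
```

>>> jog_arm(plan=[[0,0,0.06,0,0,0,0.3],[0,0,0.06,0,0,0,0.3],[0,0,0,0,0,0,0.3]])

```text
t: 21.65
tool_pos: [0.5699, 0.0296, 0.0528]
tool_rot: [-1.637, -2.681, 0.0]
contact_force: [0.7, -0.5, -1.1]
opening: 0.063
grip_force: 33.1
```

```bash
python3 -c "
from h import *
togo(.5695,.0294,.0503,117.2)"
```

```text
t 21.65 pos [0.5699 0.0296 0.0528] yaw 117.2 shift units [ 0.   -0.02  0.12] turn units [-0. -0. -0.] F [ 0.7 -0.5 -1.1] M [-0.05  0.01 -0.01] open 0.063 grip 33.14716815948486 q6 -0.55
```

>>> jog_arm(plan=[[0,0,0.05,0,0,0,0.3],[0,0,0.04,0,0,0,0.3],[0,0,0,0,0,0,0.3]])

```text
t: 21.95
tool_pos: [0.57, 0.0296, 0.0511]
tool_rot: [-1.637, -2.681, 0.0]
contact_force: [-0.1, 0.2, -0.3]
opening: 0.063
grip_force: 33.1
```

>>> jog_arm(plan=[[0,0,0.04,0,0,0,0.3],[0,0,0,0,0,0,0.3]])

```text
t: 22.15
tool_pos: [0.5701, 0.0296, 0.0504]
tool_rot: [1.637, 2.681, 0.0]
contact_force: [0.1, 0.1, -0.8]
opening: 0.0632
grip_force: 33.2
```

```bash
python3 -c "
from h import *
togo(.5695,.0294,.0503,117.2)"
```

```text
t 22.15 pos [0.5701 0.0296 0.0504] yaw 117.2 shift units [ 0.   -0.03  0.  ] turn units [ 0.  0. -0.] F [ 0.1  0.1 -0.8] M [ 0.02 -0.03  0.05] open 0.0632 grip 33.16869378089905 q6 -0.55
```

>>> jog_arm(plan=[[0,0,0.04,0,0,0,0.3],[0,0,0,0,0,0,0.3]])

```text
t: 22.35
tool_pos: [0.5702, 0.0296, 0.0503]
tool_rot: [-1.637, -2.681, 0.0]
contact_force: [-2.7, 0.3, 2.8]
opening: 0.0633
grip_force: 33.6
```

```bash
python3 -c "
from h import *
togo(.5695,.0294,.0503,117.2)"
```

```text
t 22.35 pos [0.5702 0.0296 0.0503] yaw 117.2 shift units [ 0.01 -0.03 -0.  ] turn units [-0. -0. -0.] F [-2.7  0.3  2.8] M [0.05 0.41 0.03] open 0.0633 grip 33.620129227638245 q6 -0.55
```

Contact is at 83 mm, as it should be. I release, rise and check.

>>> jog_arm(plan=[[0,0,-0.03,0,0,0,0.52],[0,0,0,0,0,0,0.65],[0,0,0,0,0,0,0.8],[0,0,0,0,0,0,1],[0,0,0,0,0,0,1],[0,0,0,0,0,0,1],[0,0,-0.5,0,0,0,1],[0,0,-1,0,0,0,1]])

```text
t: 23.15
tool_pos: [0.5685, 0.0297, 0.0791]
tool_rot: [-1.635, -2.678, 0.003]
contact_force: [-0.2, -0.5, 0.4]
opening: 0.0855
grip_force: 0.0
```

>>> jog_arm(plan=[[0,0,-1,0,0,0,1],[0,0,-1,0,0,0,1],[0,0,-1,0,0,0,1],[0.6,-1,-1,0,0,0,1],[0.6,-1,-0.5,0,0,0,1],[0.6,-1,0,0,0,0,1],[0.6,-1,0,0,0,0,1],[0.6,-1,0,0,0,0,1]])

```text
t: 23.95
tool_pos: [0.453, 0.0373, 0.1712]
tool_rot: [1.636, 2.68, 0.001]
contact_force: [0.5, -0.1, 0.1]
opening: 0.0853
grip_force: 0.0
```

>>> jog_arm(plan=[[0,0,0,0,0,0,1],[0,0,0,0,0,0,1],[0,0,0,0,0,0,1]])

```text
t: 24.25
tool_pos: [0.4545, 0.0372, 0.1709]
tool_rot: [1.636, 2.68, 0.001]
contact_force: [0.5, -1.0, -0.7]
opening: 0.0856
grip_force: 0.0
```

Run:
```python
from h import *
togo(.5695,.0294,.0503,117.2)
im,d=shot('side'); P=cloud('side',d); hsv=cv2.cvtColor(im,cv2.COLOR_RGB2HSV).astype(int); Z=P[...,2]
m=(np.hypot(P[...,0]-.5695,P[...,1]-.0294)<.034)&(np.hypot(P[...,0]-.5695,P[...,1]-.0294)>.020)&(Z>.07)&(Z<.11); print(m.sum(),np.percentile(Z[m],[5,25,50,75,95]).round(4))
A=np.c_[P[m][:,:2]-[.5695,.0294],np.ones(m.sum())]; k=Z[m]>.084; print('plane',np.linalg.lstsq(A[k],Z[m][k],rcond=None)[0].round(3))
b=(hsv[...,0]>100)&(hsv[...,0]<125)&(hsv[...,1]>120)&(np.hypot(P[...,0]-.5695,P[...,1]-.0294)<.06)&(Z>.075); print('btab',P[b].mean(0)-[.5695,.0294,0])
cv2.imwrite('pics/s8.png',cv2.resize(im[170:270,260:400],(700,500),interpolation=cv2.INTER_CUBIC)[:,:,::-1])
```

```text
t 24.25 pos [0.4545 0.0372 0.1709] yaw 117.2 shift units [-2.97  4.93  6.03] turn units [ 0.001  0.001 -0.   ] F [ 0.5 -1.  -0.7] M [-0.01  0.   -0.  ] open 0.0856 grip 0.0 q6 -0.56
287 [0.0765 0.0858 0.0871 0.0879 0.0889]
plane [0.006 0.005 0.087]
btab [ 0.02034713 -0.03973266  0.08726325]
```

View pics/s8.png

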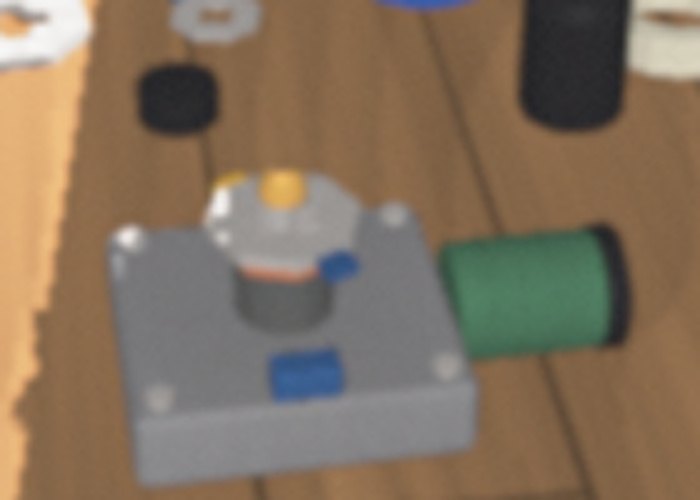

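The separator lies flat on the disc at (283,220). Its blue tab, at (338,265), is on the blue-lug side, and the yellow tab shows behind at (230,180). The separator's top reads about 88 mm and it is level to 0.01 rad.

```bash
python3 -c "
from station import ctrl
print(ctrl.finish_job())"
```

```text
the job is handed in; nothing more can be done
None
```

The job is handed in: both plates measured flat and fully home, the disc's tab on the yellow-lug side and the separator's on the blue-lug side; contact read under 4 N at the wrist, it took about 24 s, the arm stayed clear of the jar, bottle and tape, and no verdict was returned.

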